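# Put the reflector away and unlock the sample dish without losing its ball

### The arm

A 7-joint arm with a two-finger parallel gripper is mounted at the origin on a cart in front of the work surface, level with it; the furniture and walls round the work are solid. World frame = base frame: x ahead of the robot, y to its left, z up, the work surface at z = 0. Lengths are in m, angles in rad, forces in N, time in s.
With the tool pointing down it reaches from about 0.425 to 0.8 m from the base axis. Payload 8.3 kg.
Tool frame: the origin (TCP) lies midway between the tips of the shut fingers; the grasp point (between the pads) lies 19 mm behind it; z points along the fingers, y is the direction in which the jaws open and shut (so a half turn about z gives the same grasp; the last joint's range is limited). The gripper opens to 85 mm and grips with 20 to 120 N. Pads are 22 mm wide; open, the fingers measure 114 mm over their backs; the gripper's body (76 mm by 85 mm) begins 54 mm behind the grasp point. The pads swing forward as they close: fully open they stand 13 mm farther back than shut.
Start: joints at [-1.197, 0.383, 0.016, 1.37, -0.006, 1.388, -0.046], TCP at [0.264, 0.566, 0.231] pointing down, gripper open.
Joint ranges: [-2.95, 2.95], [-0.25, 2.06], [-1.52, 1.56], [0.18, 2.33], [-1.44, 4.58], [0.02, 2.06], [-3.01, 3.01]. Speed limits (rad/s): [2.39, 2.39, 3.01, 3.01, 3.14, 3.14, 3.14].

### API

Orientations are given as a rotation vector (axis times angle).
In Python, from bench import monitor, viewer, ticket gives the robot as it stands. The module is installed in compiled form; this text tells all that it offers.
- The arm moves only by the shell command python3 -m crank 'ROWS' [FORCE]. ROWS is JSON, one flat list of numbers, 7 for each row, row after row: the shift along the world's x, y, z in m, then the turn, a rotation vector about the world's x, y, z in rad, then the opening, from -1 (shut) to 1 (fully open), so that 0 is half open. A call has 1 to 5 rows; each row shifts and turns the commanded pose from where the row before left it; what a row does not reach is not made up. A row lasts 1/12 s, in which the tool goes at most 41.7 mm and 7.16 degrees, less where a joint would pass 70% of its speed; a pose out of reach is approached as far as the arm can. A call is refused whole if a number of a shift passes 0.0417 or a number of a turn 0.125, either way. A call with a gripper value outside its range is refused whole. The fingers move at their own pace and stop on an object; FORCE is the grip in N (left out, the last holds). Time passes only in rows, so rows that do not move let the fingers close. It gives the time, the measured TCP pose, the force and the opening at its end, in the units of the state.
- monitor.get_obs(): the state, without advancing time (a new reading comes with each control period).
- viewer.snapshot(name): name is "scene" or "top" or "wrist"; returns the picture (420x560x3 uint8, blue, green, red); there is no depth.
- viewer.camera_model(name): a dict with "fx", "fy", "cx", "cy" (pixels), "rvec" (rotation vector, rad) and "tvec" (3), from world to camera coordinates, as OpenCV has them; the wrist camera has in their place "mount" (4x4, takes a point from camera to tool coordinates, whose origin is the TCP and whose axes are the flange's). Camera axes: x right, y down, z forward; pixel columns grow to the right and rows downward; lengths in m; the calibration is good to about 2 mm. A picture is of the moment at which its call begins: read the wrist's pose just before it. camera_model takes no time and is no camera call.
- ticket.finish_job(): hands the job in, once; it reports no verdict.
The state is a dict: "clock": time; "joints": joint angles; "joint_vel": joint speeds; "joint_torque": joint torques, N m; "eef_pos": TCP position; "tcp_rot": TCP orientation; "contact_force": force on the tool from outside, world axes, zero at the start; "ft_torque": the same for the moment, N m; "finger_gap": finger opening in m.
Only numpy, scipy, OpenCV 4.12 (cv2) and the standard library are available. Lean on these libraries where they do the work, as an engineer would, in place of code of your own. Each camera call takes 0.05 s, during which the arm holds its last target. There are 200 camera calls.

### The job

The product photo is done: take the white reflector board out of its slanted holder and stand it on edge, fully down, in one of the two empty slots of the wooden rack, so that the dish is clear from above. Then grip the metal sample dish by its two flat finger grips, turn it a quarter turn counter-clockwise (seen from above) to unlock its lugs from the ring of the stand, and lift it straight up about ten centimetres, keeping it level all the while so that the loose steel ball stays in its middle and never runs out to the rim. Do not touch the ball, leave the pencil box and the mug where they are, and finish still holding the dish up, level and still, with the ball at rest in the centre.

Things in the scene. Friction and masses are not known exactly. Their poses are not given: they have to be found in the camera images.
- stand: Fixed display stand: wooden plinth 205 x 130 x 18 mm (x -70 to +135, y -65 to +65 mm) with a dark steel bayonet ring on it. Origin on the ring's axis, on the desk; z up. Behind the ring two slanted aluminium rails at y = -38 and +38 mm carry the reflector; their upper ends are 58 mm behind the axis and 103 mm above the desk.
- dish: Loose aluminium dish, about 200 g (+-25 %). Origin on its axis under its lugs, z up; 18 mm above the desk when seated. Lugs 16 x 6 mm reach 48 mm out along +x and -x; the spigot (24 mm wide) 10 mm down. Flat finger grips at +y and -y: 62 mm apart outside, 26 mm wide, z = 25 to 49 mm; grip across them along y. At the start locked in the stand, axes parallel to the stand's.
- dish_middle (a point): Lowest point of the dish's bowl, on its axis, 34 mm above the dish's origin. The bowl, 58 mm wide outside, has a floor that rises 5 degrees from here to an upright rim of 26 mm inner radius, 48 mm above the dish's origin.
- ball_center (a point): Centre of the loose polished steel ball, 18 mm in diameter, 24 g, that lies in the bowl; at rest in the middle it is 9 mm above dish_middle.
- reflector: Loose white board with aluminium top edge, 6 thick, 100 wide, 150 mm high, about 100 g. Origin mid of its foot edge; z up the board, x through its thickness, y along its width. At the start it leans 33 degrees from upright in the stand's holder, top towards the robot over the dish, about 155 mm above the desk; the foot sits in a channel 20 mm deep with 1 mm play and slides out along its z.
- rack: Fixed wooden rack 116 x 112 mm, 44 mm high, left or right of the stand. Origin at the centre of its underside, z up. Three slots along its y, 11 mm wide, 34 mm deep (floor 10 mm above the desk), at x = -36, 0 and +36 mm. That at x = +36 mm holds a fixed short board, top 78 mm above the desk; the other two are empty.
- rack_slot_near (a point): Centre of the floor of the empty slot at x = -36 mm of the rack.
- rack_slot_mid (a point): Centre of the floor of the empty slot at x = 0 of the rack.
- pencil_box: Loose tan leather pencil box, 86 x 160 x 85 mm, on the other side of the stand from the rack; origin at the centre of its underside. To be left alone.
- mug: Loose coffee mug, 86 x 123 x 90 mm with its handle, at the left; origin at the centre of its underside. To be left alone.
- ball: The same loose steel ball as a body (its orientation is arbitrary and its origin, on the ball's surface, turns with it as it rolls: use ball_center for its place).
- stand_seat (a point): On the ring's axis at the plinth's top, 18 mm up; a 28 mm hole here takes the dish's spigot. The ring (radius 36 to 56 mm, top 31 mm above the desk) covers the dish's lugs with 2 mm play; gaps 40 degrees wide at the stand's +y and -y. Stops let the dish turn only from locked (lugs along the stand's x) to about 92 degrees counter-clockwise (lugs in the gaps, free to lift).
Mind the look-alikes: they are no part of the job. What is shaped like the dish but purple is not meant.

How it is judged:
By the outcome, as a careful person would: the job done as asked, in the order asked, and still so for the second after the job is handed in, while the arm keeps its last pose, push and grip.
It also fails if it takes over 58 s, if anything falls off the work surface, if the arm or the gripper's body presses on something with over 40 N, if the wrist force passes 120 N, or if a joint passes its speed limit or range.

## Working session

There is one attempt and no reset: what is moved stays moved. The work goes in short steps, Python scripts to look and compute and a shell command to move; the robot and the scene stay as the last step left them, time stands still between calls to the robot, and variables do not carry over. Pictures are saved under pics/ and viewed, about 8 in all and at most 12, crops included, and the job is handed in when it is done.

```bash
mkdir -p pics; cat > h.py <<'E'
import numpy as np, cv2
from scipy.spatial.transform import Rotation as R
from bench import monitor, viewer, ticket
def cam(name):
    m=viewer.camera_model(name)
    K=np.array([[m['fx'],0,m['cx']],[0,m['fy'],m['cy']],[0,0,1]])
    if 'mount' in m:
        o=monitor.get_obs(); T=np.eye(4); T[:3,:3]=R.from_rotvec(o['tcp_rot']).as_matrix(); T[:3,3]=o['eef_pos']
        C=T@np.array(m['mount']); return K,C[:3,:3],C[:3,3]
    A=R.from_rotvec(np.ravel(m['rvec'])).as_matrix()
    return K,A.T,-A.T@np.ravel(m['tvec'])
def ray(c,u,v):
    K,A,o=c; d=A@np.linalg.inv(K)@np.array([u,v,1.]); return o,d/np.linalg.norm(d)
def onz(c,u,v,z):
    o,d=ray(c,u,v); return o+d*(z-o[2])/d[2]
def proj(c,p):
    K,A,o=c; q=K@(A.T@(np.asarray(p)-o)); return q[:2]/q[2]
def tri(r):
    M=np.zeros((3,3));b=np.zeros(3)
    for o,d in r:
        P=np.eye(3)-np.outer(d,d);M+=P;b+=P@o
    return np.linalg.solve(M,b)
E
python3 - <<'E'
from h import *
o=monitor.get_obs()
print({k:np.round(v,3) for k,v in o.items()})
ims=[]
for n in ("scene","top"):
    c=cam(n); im=viewer.snapshot(n); cv2.imwrite(f'pics/{n}0.png',im)
    print(n,c[2],c[1][:,2],c[0][0,0])
E
```

```text
{'clock': np.float64(0.0), 'joints': array([-1.197,  0.384,  0.016,  1.371, -0.006,  1.388, -0.046]), 'joint_vel': array([-0.001,  0.002, -0.   ,  0.   ,  0.001,  0.001,  0.   ]), 'joint_torque': array([ 1.0000e-03, -6.2759e+01,  8.4400e-01, -3.7182e+01,  1.7000e-02,
        1.4000e-02, -0.0000e+00]), 'eef_pos': array([0.264, 0.566, 0.23 ]), 'tcp_rot': array([-6.810e-01, -3.067e+00,  3.000e-03]), 'contact_force': array([-0.117, -0.442, -0.012]), 'ft_torque': array([0.015, 0.004, 0.008]), 'finger_gap': np.float64(0.086)}
scene [ 0.1319898  -0.62774602  0.778481  ] [ 0.35975067  0.67494396 -0.64422831] 456.0087043204016
top [0.4547533  0.12515698 0.99013074] [ 0.08667557  0.00704151 -0.99621171] 385.3464274574703
```

View pics/scene0.png

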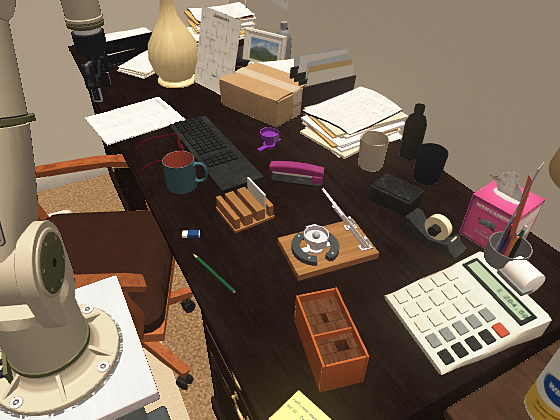

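View pics/top0.png

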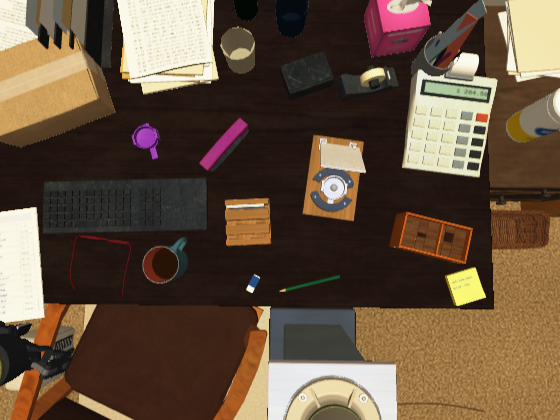

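Candidates for the dish: metal one with the ball on the wooden stand (top 333,188; scene 316,236), and the purple look-alike (top 146,137; scene 268,138). The metal one is the target. The rack is at top (248,222), with the fixed board in its far slot. The reflector is at top (342,155). Close crops next.

```bash
python3 - <<'E'
from h import *
a=cv2.imread('pics/top0.png'); s=cv2.imread('pics/scene0.png')
A=cv2.resize(a[125:255,215:375],None,fx=5,fy=4.6*5/4.6/1.1,interpolation=cv2.INTER_CUBIC)
A=cv2.resize(a[130:250,215:375],(800,600),interpolation=cv2.INTER_CUBIC); cv2.imwrite('pics/c1.png',A)
B=cv2.resize(s[170:290,210:390],(800,533),interpolation=cv2.INTER_CUBIC); cv2.imwrite('pics/c2.png',B)
E
```

```text
(no output)
```

View pics/c1.png

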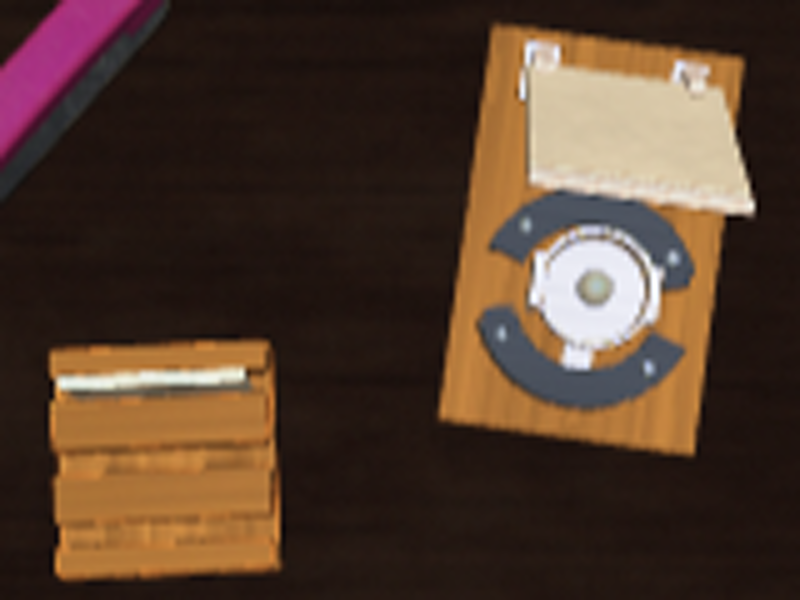

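View pics/c2.png

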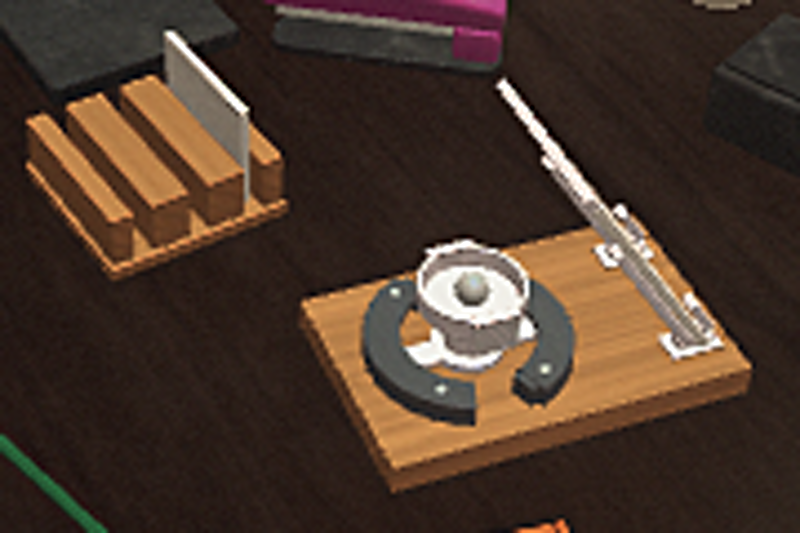

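```bash
cat >> h.py <<'E'
def frame(P2,Lx,Ly,off):
    """near-left, near-right, far-right, far-left corners -> yaw, origin; off = centre in body frame"""
    P=np.array(P2)[:,:2]; nl,nr,fr,fl=P
    ex=(fl+fr-nl-nr); ey=(nl+fl-nr-fr)
    print('sizes',np.linalg.norm(fl-nl),np.linalg.norm(fr-nr),np.linalg.norm(nl-nr),np.linalg.norm(fl-fr),'exp',Lx,Ly)
    yaw=np.arctan2(ex[1],ex[0]); yaw2=np.arctan2(-ey[0],ey[1]); print('yaws',np.degrees([yaw,yaw2]))
    y=(yaw*Lx+yaw2*Ly)/(Lx+Ly); c=P.mean(0)-np.array([np.cos(y),np.sin(y)])*off
    return y,c
E
python3 - <<'E'
from h import *
c=cam('top'); s=cam('scene')
T=lambda X,Y:(215+X/5,130+Y/5)
S=lambda X,Y:(210+X/800*180,170+Y/533*120)
g=lambda pts,z:[onz(c,*T(*p),z) for p in pts]
ys,cs=frame(g([(440,418),(695,455),(745,58),(492,25)],.018),.205,.130,.0325); print('stand',np.degrees(ys),cs)
print('dish rim c',onz(c,*T(597,288),.066),'ball',tri([ray(c,*T(595,287)),ray(s,*S(472,289))]))
gs=[onz(s,*S(*p),.018) for p in [(300,303),(393,468),(750,368),(600,222)]]
print('stand from scene',[np.round(p,3) for p in gs]); print([np.round(p,3) for p in g([(440,418),(695,455),(745,58),(492,25)],.018)])
# edges along rack: corners on top
yr,cr=frame(g([(57,548),(278,543),(270,345),(50,352)],.044),0.,.112,0); print('rack',np.degrees(yr),cr)
print('rack corners top',[np.round(p,3) for p in g([(57,548),(278,543),(280,570),(57,580),(270,345),(50,352)],.044)])
print('rack slots',[np.round(onz(c,*T(*p),.044),3) for p in [(60,475),(270,468),(60,518),(270,510),(60,450),(270,445),(55,395),(265,390)]])
print('board top',[onz(c,*T(*p),.155) for p in [(530,183),(755,212)]])
print('board top tri near end',tri([ray(c,*T(755,212)),ray(s,*S(500,83))]),tri([ray(c,*T(530,183)),ray(s,*S(500,83))]))
o=monitor.get_obs(); print(R.from_rotvec(o['tcp_rot']).as_matrix().round(3))
print(np.array(viewer.camera_model('wrist')['mount']).round(3))
E
```

```text
sizes 0.20448177339045945 0.20588606681678473 0.12978430372152863 0.13083207144751455 exp 0.205 0.13
yaws [-7.38725296 -7.43053393]
stand -7.4040485637263656 [0.58148306 0.00168624]
dish rim c [0.5810976  0.00195819 0.066     ] ball [0.58219029 0.0023243  0.06143083]
stand from scene [array([0.521, 0.075, 0.018]), array([ 0.505, -0.052,  0.018]), array([ 0.707, -0.079,  0.018]), array([0.704, 0.054, 0.018])]
[array([0.521, 0.075, 0.018]), array([ 0.503, -0.054,  0.018]), array([ 0.707, -0.081,  0.018]), array([0.724, 0.049, 0.018])]
sizes 0.09656974619881614 0.09751506524897975 0.10825149193792154 0.10874585502281678 exp 0.0 0.112
yaws [3.16464807 2.10739538]
rack 2.107395382296763 [0.50359393 0.21206607]
rack corners top [array([0.453, 0.263, 0.044]), array([0.457, 0.155, 0.044]), array([0.444, 0.154, 0.044]), array([0.438, 0.263, 0.044]), array([0.554, 0.16 , 0.044]), array([0.55 , 0.269, 0.044])]
rack slots [array([0.489, 0.263, 0.044]), array([0.494, 0.16 , 0.044]), array([0.468, 0.262, 0.044]), array([0.473, 0.159, 0.044]), array([0.501, 0.263, 0.044]), array([0.505, 0.16 , 0.044]), array([0.529, 0.266, 0.044]), array([0.532, 0.163, 0.044])]
board top [array([0.61510102, 0.04308522, 0.155     ]), array([ 0.60309415, -0.05536601,  0.155     ])]
board top tri near end [ 0.57787961 -0.03383257  0.22504653] [0.61581586 0.04273007 0.15600799]
[[-0.906  0.423 -0.001]
 [ 0.423  0.906 -0.002]
 [-0.    -0.002 -1.   ]]
[[ 0.    -0.963 -0.268  0.07 ]
 [ 1.    -0.     0.001 -0.001]
 [-0.001 -0.268  0.963 -0.142]
 [ 0.     0.     0.     1.   ]]
```

The stand (0.5815, 0.0018, yaw -7.4°), the rack (yaw ~2.3°) and the board top (mid 0.609, -0.006, 0.155) all fit the given sizes, and the ball triangulates to z=0.061 as expected. Moving to the pre-grasp.

```bash

python3 -m crank '[0.02,-0.036,0.01,0,0,-0.0842,0, 0.0213,-0.0379,0.01,0,0,-0.0842,0, 0.0213,-0.0379,0.01,0,0,-0.0842,0, 0.0213,-0.0379,0.01,0,0,-0.0842,0, 0.0213,-0.0379,0.01,0,0,-0.0842,0]' 30
python3 -m crank '[0.0213,-0.0379,0.01,0,0,-0.0842,0, 0.0213,-0.0379,0.01,0,0,-0.0842,0, 0.0213,-0.0379,0,0,0,-0.0842,0, 0.0213,-0.0379,0,0,0,-0.0842,0, 0.0213,-0.0379,0,0,0,-0.0842,0]'
python3 -m crank '[0.0213,-0.0379,0,0,0,-0.0842,0, 0.0213,-0.0379,0,0,0,-0.0842,0, 0.0213,-0.0379,0,0,0,-0.0842,0, 0.0213,-0.0379,0,0,0,-0.0842,0, 0.0213,-0.0379,0,0,0,-0.0842,0]'
python3 -m crank '[0,0,-0.01,-0.0149,-0.1143,0,0, 0,0,-0.01,-0.0149,-0.1143,0,0, 0,0,-0.01,-0.0149,-0.1143,0,0, 0,0,-0.01,-0.0149,-0.1143,0,0, 0,0,-0.01,-0.0149,-0.1143,0,0]'
cat > st.py <<'E'
from h import *
o=monitor.get_obs(); M=R.from_rotvec(o['tcp_rot']).as_matrix()
print('t',round(float(o['clock']),2),'p',np.round(o['eef_pos'],4),'gap',round(float(o['finger_gap']),4),'F',np.round(o['contact_force'],1),'j',np.round(o['joints'],2))
print('toolz',M[:,2].round(3),'tooly',M[:,1].round(3))
E
python3 st.py
```

```text
clock: 0.52
eef_pos: [0.364, 0.3873, 0.2785]
tcp_rot: [-1.312, -2.854, 0.001]
contact_force: [2.3, 0.8, 0.1]
finger_gap: 0.0424
clock: 0.93
eef_pos: [0.4651, 0.2076, 0.2972]
tcp_rot: [-1.879, -2.517, -0.0]
contact_force: [1.4, 0.4, -0.7]
finger_gap: 0.0425
clock: 1.35
eef_pos: [0.5671, 0.0261, 0.297]
tcp_rot: [-2.364, -2.069, 0.0]
contact_force: [0.4, 0.3, -0.9]
finger_gap: 0.0425
clock: 1.77
eef_pos: [0.5666, 0.0289, 0.2473]
tcp_rot: [1.994, 1.755, 0.528]
contact_force: [2.0, -3.3, -0.1]
finger_gap: 0.043
t 1.77 p [0.5666 0.0289 0.2473] gap 0.043 F [ 2.  -3.3 -0.1] j [-0.69 -0.17  0.42  2.07  0.42  0.73 -0.63]
toolz [ 0.546 -0.068 -0.835] tooly [ 0.828 -0.107  0.55 ]
```

```bash

python3 -m crank '[0.004,-0.015,-0.017,0,0,0,0, 0.005,-0.015,-0.018,0,0,0,0, 0,0,0,0,0,0,0]'
python3 - <<'E'
from h import *
exec(open('st.py').read())
c=cam('wrist'); im=viewer.snapshot('wrist'); cv2.imwrite('pics/w1.png',im)
# predicted board top edges
for p in [(.6151,.0431,.155),(.6031,-.0554,.155)]: print(proj(c,p))
E
```

```text
clock: 2.02
eef_pos: [0.5731, -0.0051, 0.2079]
tcp_rot: [2.003, 1.757, 0.513]
contact_force: [-0.5, -1.5, 0.2]
finger_gap: 0.0427
t 2.02 p [ 0.5731 -0.0051  0.2079] gap 0.0427 F [-0.5 -1.5  0.2] j [-0.67 -0.12  0.5   2.11  0.38  0.62 -0.54]
toolz [ 0.535 -0.073 -0.841] tooly [ 0.834 -0.109  0.54 ]
[276.48716722 137.45620679]
[277.05658982 295.52576816]
```

View pics/w1.png

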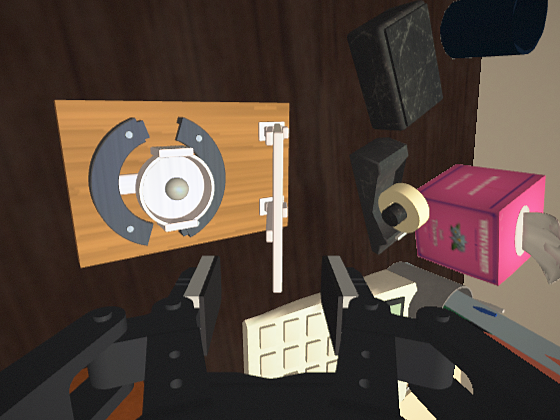

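```bash
python3 - <<'E'
from h import *
c=cam('wrist'); o=monitor.get_obs(); M=R.from_rotvec(o['tcp_rot']).as_matrix(); print(c[0][0,:],c[0][1,2])
for uv in [(277.5,291),(277.5,125),(277.5,208)]:
  for z in (.15,.156):
    p=onz(c,*uv,z); print(uv,z,p.round(4),'in tool',(M.T@(p-o['eef_pos'])).round(4))
E
```

```text
[361.10024229   0.         270.62550262] 210.80930977074192
(277.5, 291) 0.15 [ 0.6091 -0.0562  0.15  ] in tool [-0.0472  0.0024  0.0729]
(277.5, 291) 0.156 [ 0.6056 -0.0518  0.156 ] in tool [-0.0434  0.0022  0.0657]
(277.5, 125) 0.15 [0.6225 0.0501 0.15  ] in tool [0.0599 0.0019 0.0724]
(277.5, 125) 0.156 [0.6185 0.0509 0.156 ] in tool [0.0602 0.0017 0.0652]
(277.5, 208) 0.15 [6.162e-01 4.000e-04 1.500e-01] in tool [0.0098 0.0021 0.0727]
(277.5, 208) 0.156 [0.6125 0.0029 0.156 ] in tool [0.0118 0.0019 0.0654]
```

```bash

python3 -m crank '[0.008,0,-0.012,0,0,0,0, 0.008,0,-0.012,0,0,0,0, 0.008,0,-0.012,0,0,0,0, 0.008,0,-0.012,0,0,0,0, 0,0,0,0,0,0,0]'
python3 st.py
```

```text
clock: 2.48
eef_pos: [0.608, -0.0012, 0.1627]
tcp_rot: [1.998, 1.758, 0.517]
contact_force: [-0.7, -0.3, 0.2]
finger_gap: 0.0427
t 2.48 p [ 0.608  -0.0012  0.1627] gap 0.0427 F [-0.7 -0.3  0.2] j [-0.66  0.03  0.54  2.1   0.27  0.47 -0.46]
toolz [ 0.539 -0.071 -0.84 ] tooly [ 0.833 -0.106  0.543]
```

```bash

python3 -m crank '[0.006,-0.001,-0.009,0,0,0,0, 0.005,-0.001,-0.009,0,0,0,0, 0.006,-0.001,-0.009,0,0,0,0, 0.005,-0.001,-0.008,0,0,0,0, 0,0,0,0,0,0,0]'
python3 - <<'E'
from h import *
exec(open('st.py').read())
im=viewer.snapshot('wrist'); cv2.imwrite('pics/w2.png',im)
E
```

```text
clock: 2.9
eef_pos: [0.6298, -0.0054, 0.1287]
tcp_rot: [1.999, 1.758, 0.519]
contact_force: [-0.2, -0.3, -0.6]
finger_gap: 0.0427
t 2.9 p [ 0.6298 -0.0054  0.1287] gap 0.0427 F [-0.2 -0.3 -0.6] j [-0.61  0.14  0.54  2.08  0.15  0.38 -0.35]
toolz [ 0.539 -0.07  -0.839] tooly [ 0.832 -0.107  0.544]
```

View pics/w2.png

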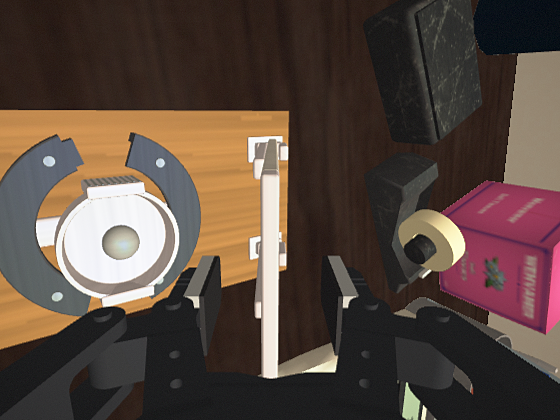

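The board edge (col 270) runs midway between the fingers (217 and 325). Closing.

```bash

python3 -m crank '[0,0,0,0,0,0,-1, 0,0,0,0,0,0,-1, 0,0,0,0,0,0,-1, 0,0,0,0,0,0,-1, 0,0,0,0,0,0,-1]' 45
python3 -m crank '[0,0,0,0,0,0,-1, 0,0,0,0,0,0,-1]'
python3 st.py
```

```text
clock: 3.37
eef_pos: [0.6299, -0.0058, 0.1302]
tcp_rot: [1.998, 1.756, 0.522]
contact_force: [-5.5, 0.5, 7.0]
finger_gap: 0.0052
clock: 3.53
eef_pos: [0.63, -0.0057, 0.1302]
tcp_rot: [1.998, 1.756, 0.522]
contact_force: [-4.8, -0.1, 7.3]
finger_gap: 0.0051
t 3.53 p [ 0.63   -0.0057  0.1302] gap 0.0051 F [-4.8 -0.1  7.3] j [-0.62  0.14  0.54  2.08  0.15  0.38 -0.35]
toolz [ 0.541 -0.07  -0.838] tooly [ 0.831 -0.108  0.546]
```

```bash

python3 -m crank '[-0.0054,0.0007,0.0084,0,0,0,-1, -0.0054,0.0007,0.0084,0,0,0,-1, -0.0054,0.0007,0.0084,0,0,0,-1, -0.0054,0.0007,0.0084,0,0,0,-1, -0.0054,0.0007,0.0084,0,0,0,-1]'
python3 -m crank '[-0.008,0.001,0.0124,0,0,0,-1, -0.008,0.001,0.0124,0,0,0,-1, -0.008,0.001,0.0124,0,0,0,-1, -0.008,0.001,0.0124,0,0,0,-1, 0,0,0.02,0,0,0,-1]'
python3 st.py
```

```text
clock: 3.95
eef_pos: [0.6023, -0.0026, 0.1717]
tcp_rot: [1.999, 1.756, 0.52]
contact_force: [0.2, 0.7, -0.8]
finger_gap: 0.0053
clock: 4.37
eef_pos: [0.5683, 0.0013, 0.2395]
tcp_rot: [2.001, 1.758, 0.517]
contact_force: [0.3, 0.8, -1.2]
finger_gap: 0.0049
t 4.37 p [0.5683 0.0013 0.2395] gap 0.0049 F [ 0.3  0.8 -1.2] j [-0.7  -0.17  0.49  2.07  0.4   0.7  -0.56]
toolz [ 0.537 -0.071 -0.84 ] tooly [ 0.833 -0.108  0.542]
```

```bash

python3 -m crank '[0,0,0.015,0.0149,0.1143,0,-1, 0,0,0.015,0.0149,0.1143,0,-1, 0,0,0.015,0.0149,0.1143,0,-1, 0,0,0.015,0.0149,0.1143,0,-1, 0,0,0.015,0.0149,0.1143,0,-1]'
python3 -m crank '[-0.01,0.03,0,0,0,0.024,-1, -0.01,0.03,0,0,0,0.024,-1, -0.01,0.03,0,0,0,0.024,-1, -0.01,0.03,0,0,0,0.024,-1, -0.01,0.03,0,0,0,0.024,-1]'
python3 -m crank '[-0.01,0.03,0,0,0,0.024,-1, -0.01,0.03,0,0,0,0.024,-1, 0,0,0,0,0,0,-1, 0,0,0,0,0,0,-1]'
python3 - <<'E'
from h import *
exec(open('st.py').read())
A=[]
for n in ('top','wrist'):
    im=viewer.snapshot(n); cv2.imwrite(f'pics/{n}3.png',im); A.append(im)
a=cv2.resize(A[0][140:260,190:310],(420,420),interpolation=cv2.INTER_CUBIC)
cv2.imwrite('pics/j3.png',cv2.resize(np.hstack([A[1],a]),(800,int(420*800/980))))
E
```

```text
clock: 4.78
eef_pos: [0.5707, 0.0029, 0.3182]
tcp_rot: [-2.353, -2.075, -0.0]
contact_force: [0.6, -1.1, -0.3]
finger_gap: 0.005
clock: 5.2
eef_pos: [0.52, 0.1525, 0.3155]
tcp_rot: [2.231, 2.212, -0.001]
contact_force: [2.0, -0.0, -0.7]
finger_gap: 0.0053
clock: 5.53
eef_pos: [0.4995, 0.2139, 0.3154]
tcp_rot: [-2.172, -2.269, 0.001]
contact_force: [0.8, -0.9, -1.7]
finger_gap: 0.0054
t 5.53 p [0.4995 0.2139 0.3154] gap 0.0054 F [ 0.8 -0.9 -1.7] j [-0.93  0.19  0.55  1.46 -0.1   1.52 -0.33]
toolz [-0.001 -0.    -1.   ] tooly [ 0.999  0.044 -0.001]
```

View pics/j3.png

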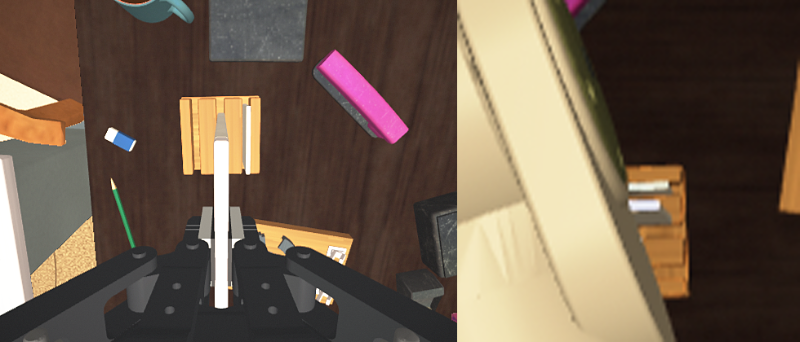

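```bash
python3 - <<'E'
from h import *
c=cam('wrist'); im=cv2.imread('pics/wrist3.png')
y=np.radians(2.3); ex=np.array([np.cos(y),np.sin(y)]);ey=np.array([-ex[1],ex[0]])
for bx in (-58,-41.5,-30.5,-5.5,5.5,30.5,41.5,58):
    print(bx,[proj(c,[*(np.array([.497,.2115])+ex*bx/1e3+ey*by/1e3),.044]).round(1) for by in (-56,0,56)])
w=cv2.resize(im[110:220,210:330],(720,660),interpolation=cv2.INTER_CUBIC); cv2.imwrite('pics/w3c.png',w[:600])
foot=np.array([0.4995,.2139,.3154-.116]); 
for b in ((-.003,.05),(.003,.05),(-.003,-.05),(.003,-.05)): print('foot',proj(c,foot+np.array([b[0],b[1],0])).round(1))
E
```

```text
-58 [array([220.7, 217.6]), array([218.8, 171.1]), array([216.8, 121.2])]
-41.5 [array([234.5, 217.6]), array([233.1, 171.1]), array([231.6, 121.1])]
-30.5 [array([243.7, 217.6]), array([242.7, 171.1]), array([241.5, 121.1])]
-5.5 [array([264.6, 217.5]), array([264.3, 171. ]), array([264. , 121.1])]
5.5 [array([273.8, 217.5]), array([273.8, 171. ]), array([273.9, 121. ])]
30.5 [array([294.7, 217.5]), array([295.5, 171. ]), array([296.3, 121. ])]
41.5 [array([303.9, 217.4]), array([305. , 170.9]), array([306.2, 121. ])]
58 [array([317.7, 217.4]), array([319.3, 170.9]), array([321. , 120.9])]
foot [270.4 132.6]
foot [278.9 132.9]
foot [265.5 264.3]
foot [273.2 264.6]
```

View pics/w3c.png

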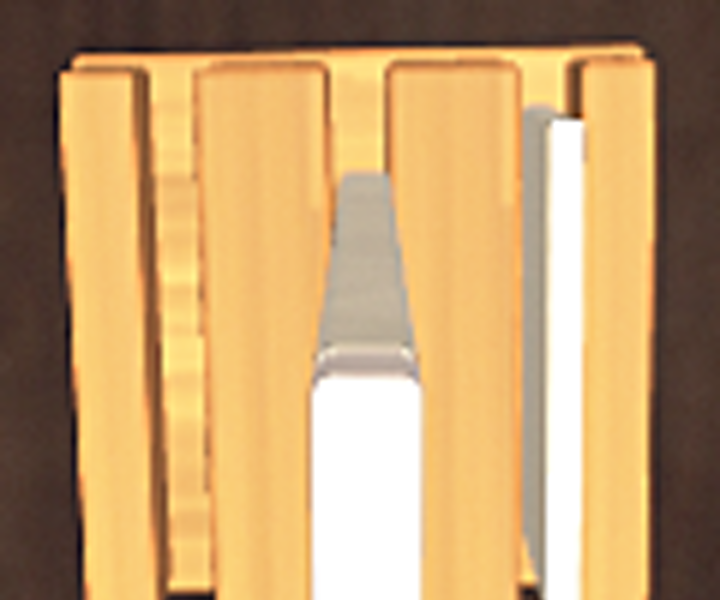

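The board's foot (cols 265.8–275.3) lines up with the middle slot (264.5–274.7). Lowering, with 0.5° more yaw.

```bash

python3 -m crank '[0,0,-0.03,0,0,0.008,-1, 0,0,-0.03,0,0,0,-1, 0,0,-0.03,0,0,0,-1, 0,0,-0.03,0,0,0,-1, 0,0,-0.02,0,0,0,-1]'
python3 -m crank '[0,0,0,0,0,0,-1, 0,0,0,0,0,0,-1]'
python3 - <<'E'
from h import *
exec(open('st.py').read())
im=viewer.snapshot('wrist'); cv2.imwrite('pics/w4.png',im); cv2.imwrite('pics/w4c.png',cv2.resize(im[20:320,170:370],(400,600)))
im=viewer.snapshot('scene'); cv2.imwrite('pics/s4.png',im); 
a=cv2.resize(im[120:240,190:290],(500,600),interpolation=cv2.INTER_CUBIC)
cv2.imwrite('pics/j4.png',cv2.resize(np.hstack([cv2.imread('pics/w4c.png'),a]),(800,533)))
E
```

```text
clock: 6.05
eef_pos: [0.5002, 0.209, 0.1732]
tcp_rot: [-2.172, -2.269, 0.004]
contact_force: [-0.9, 0.9, -0.9]
finger_gap: 0.0053
clock: 6.22
eef_pos: [0.5008, 0.2097, 0.1756]
tcp_rot: [-2.172, -2.27, 0.003]
contact_force: [-0.3, -0.4, 0.0]
finger_gap: 0.0053
t 6.22 p [0.5008 0.2097 0.1756] gap 0.0053 F [-0.3 -0.4  0. ] j [-0.91  0.26  0.54  1.7  -0.14  1.22 -0.29]
toolz [-0.001 -0.001 -1.   ] tooly [ 0.999  0.044 -0.001]
```

View pics/j4.png

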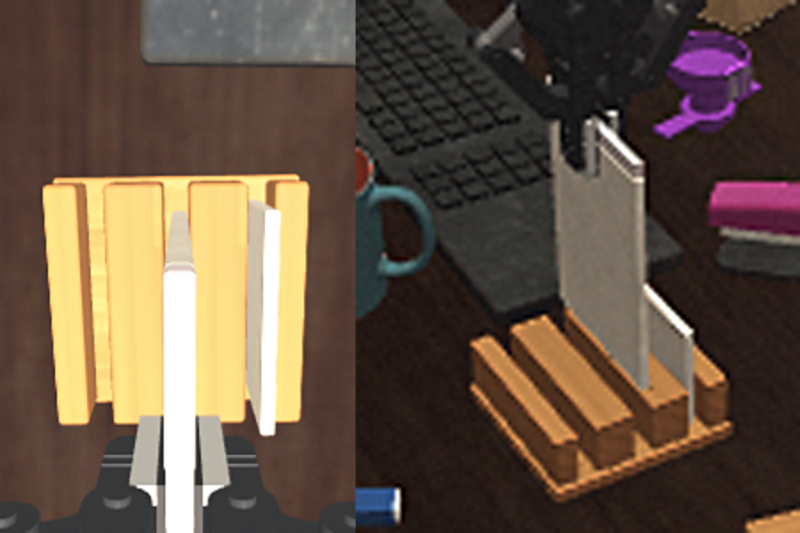

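```bash
python3 - <<'E'
import cv2
im=cv2.imread('pics/w4.png'); cv2.imwrite('pics/w4d.png',cv2.resize(im[115:195,240:320],(600,600),interpolation=cv2.INTER_CUBIC))
E
```

```text
(no output)
```

View pics/w4d.png

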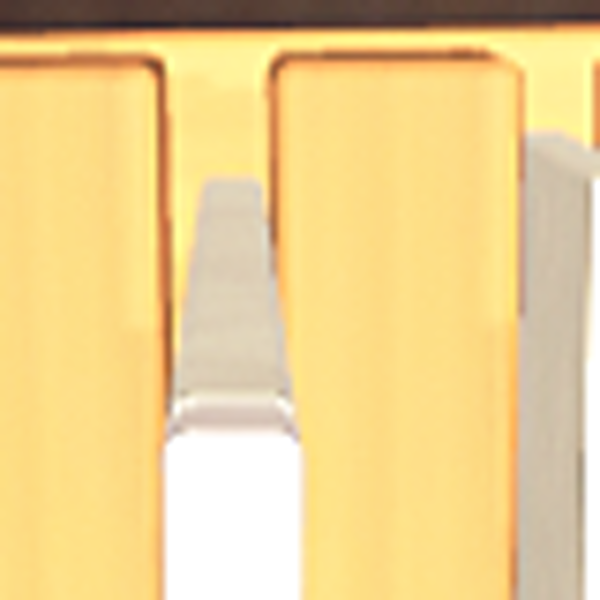

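```bash

python3 -m crank '[-0.0012,0,0,0,0,0.008,-1, 0,0,-0.006,0,0,0,-1, 0,0,-0.006,0,0,0,-1, 0,0,-0.006,0,0,0,-1, 0,0,0,0,0,0,-1]'
python3 -m crank '[0,0,-0.005,0,0,0,-1, 0,0,-0.005,0,0,0,-1, 0,0,-0.005,0,0,0,-1, 0,0,0,0,0,0,-1]'
python3 st.py
```

```text
clock: 6.73
eef_pos: [0.4986, 0.2113, 0.1562]
tcp_rot: [-2.159, -2.281, 0.003]
contact_force: [-0.3, -0.2, -1.3]
finger_gap: 0.0056
clock: 7.07
eef_pos: [0.4988, 0.2113, 0.1414]
tcp_rot: [-2.159, -2.281, 0.003]
contact_force: [-0.9, -0.4, -1.3]
finger_gap: 0.0059
t 7.07 p [0.4988 0.2113 0.1414] gap 0.0059 F [-0.9 -0.4 -1.3] j [-0.9   0.29  0.53  1.75 -0.16  1.15 -0.27]
toolz [-0.002 -0.001 -1.   ] tooly [ 0.998  0.055 -0.002]
```

In the slot with no contact force. Down to the floor.

```bash

python3 -m crank '[0,0,-0.004,0,0,0,-1, 0,0,-0.004,0,0,0,-1, 0,0,-0.003,0,0,0,-1, 0,0,0,0,0,0,-1]'
python3 -m crank '[0,0,-0.002,0,0,0,-1, 0,0,0,0,0,0,-1]'
python3 -m crank '[0,0,-0.002,0,0,0,-1, 0,0,0,0,0,0,-1]'
python3 -m crank '[0,0,-0.002,0,0,0,-1, 0,0,0,0,0,0,-1]'
```

```text
clock: 7.4
eef_pos: [0.4991, 0.2113, 0.131]
tcp_rot: [-2.159, -2.282, 0.002]
contact_force: [0.6, -0.1, -2.1]
finger_gap: 0.0056
clock: 7.57
eef_pos: [0.4994, 0.2114, 0.1295]
tcp_rot: [-2.159, -2.282, 0.0]
contact_force: [0.8, -1.0, -0.9]
finger_gap: 0.0051
clock: 7.73
eef_pos: [0.5002, 0.2114, 0.1284]
tcp_rot: [2.159, 2.281, 0.002]
contact_force: [0.4, -1.8, 2.6]
finger_gap: 0.0053
clock: 7.9
eef_pos: [0.5011, 0.2115, 0.1284]
tcp_rot: [2.16, 2.28, 0.006]
contact_force: [-3.8, -3.3, 18.6]
finger_gap: 0.0052
```

```bash

python3 -m crank '[0,0,0.002,0,0,0,-1, 0,0,0,0,0,0,-0.6, 0,0,0,0,0,0,-0.4, 0,0,0,0,0,0,-0.2, 0,0,0,0,0,0,-0.2]'
python3 -m crank '[0,0,0.015,0,0,0,-0.2, 0,0,0.015,0,0,0,-0.2, 0,0,0.02,0,0,0,-0.2, 0,0,0.03,0,0,0,-0.2, 0,0,0.04,0,0,0,-0.2]'
python3 -m crank '[0,0,0.03,0,0,0,-0.2, 0,0,0.01,0,0,0,-0.2]'
python3 - <<'E'
from h import *
exec(open('st.py').read())
a=viewer.snapshot('scene'); cv2.imwrite('pics/s5.png',a)
c=cam('scene')
b=cv2.resize(a[140:240,200:300],(533,533),interpolation=cv2.INTER_CUBIC); cv2.imwrite('pics/s5c.png',b)
# predicted top corners if fully down in mid slot
y=np.radians(3.2); ex=np.array([np.cos(y),np.sin(y)]);ey=np.array([-ex[1],ex[0]])
for dz in (.01,.02,.044):
  print(dz,[((proj(c,[*(np.array([.499,.2115])+ey*by),.15+dz])-[200,140])*5.33).round(0) for by in (-.05,.05)])
E
```

```text
clock: 8.32
eef_pos: [0.4993, 0.2115, 0.1274]
tcp_rot: [-2.159, -2.282, 0.001]
contact_force: [-0.6, 0.5, -0.9]
finger_gap: 0.0342
clock: 8.73
eef_pos: [0.4979, 0.2109, 0.2464]
tcp_rot: [-2.159, -2.281, 0.008]
contact_force: [1.0, 0.3, 0.3]
finger_gap: 0.0341
clock: 8.9
eef_pos: [0.5011, 0.2119, 0.2927]
tcp_rot: [2.159, 2.28, 0.01]
contact_force: [0.0, -0.7, 0.0]
finger_gap: 0.0346
t 8.9 p [0.5011 0.2119 0.2927] gap 0.0346 F [ 0.  -0.7  0. ] j [-0.92  0.19  0.55  1.51 -0.1   1.46 -0.31]
toolz [ 0.006  0.004 -1.   ] tooly [0.998 0.055 0.006]
0.01 [array([284., 180.]), array([179.,  73.])]
0.02 [array([284., 161.]), array([178.,  54.])]
0.044 [array([283., 115.]), array([175.,  10.])]
```

View pics/s5c.png

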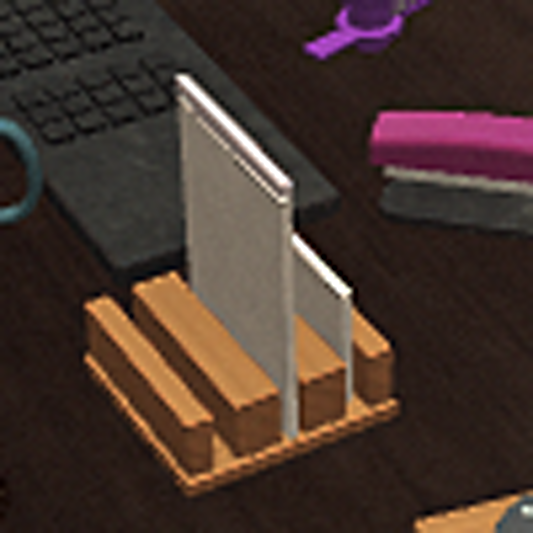

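Board stands fully down (corners at 288,188 and 180,77 match the predicted z=0.01 seating). Now to above the dish.

```bash

python3 -m crank '[0.005,-0.014,0,0,0,-0.11,0.8, 0.005,-0.014,0,0,0,-0.11,0.8, 0.005,-0.014,0,0,0,-0.11,0.8, 0.005,-0.014,0,0,0,-0.11,0.8, 0.005,-0.014,0,0,0,-0.11,0.8]'
python3 -m crank '[0.005,-0.014,0,0,0,-0.11,0.8, 0.005,-0.014,0,0,0,-0.11,0.8, 0.005,-0.014,0,0,0,-0.11,0.8, 0.005,-0.014,0,0,0,-0.11,0.8, 0.005,-0.014,0,0,0,-0.11,0.8]'
python3 -m crank '[0.006,-0.014,-0.02,0,0,-0.11,0.8, 0.006,-0.014,-0.02,0,0,-0.11,0.8, 0.006,-0.014,-0.02,0,0,-0.11,0.8, 0.006,-0.014,-0.02,0,0,-0.11,0.8, 0.006,-0.014,-0.02,0,0,-0.11,0.8]'
python3 -m crank '[0,0,0,0,0,-0.106,0.8, 0,0,0,0,0,0,0.8, 0,0,0,0,0,0,0.8]'
python3 st.py
```

```text
clock: 9.37
eef_pos: [0.5242, 0.1408, 0.2864]
tcp_rot: [-2.702, -1.602, 0.003]
contact_force: [0.4, -0.2, 0.4]
finger_gap: 0.0766
clock: 9.78
eef_pos: [0.5492, 0.0708, 0.2864]
tcp_rot: [3.036, 0.808, -0.003]
contact_force: [0.5, -0.5, 0.1]
finger_gap: 0.0769
clock: 10.2
eef_pos: [0.5791, 0.0008, 0.1856]
tcp_rot: [3.141, -0.047, -0.002]
contact_force: [-0.2, 0.8, 0.5]
finger_gap: 0.0771
clock: 10.45
eef_pos: [0.5791, 0.0016, 0.1868]
tcp_rot: [3.134, -0.199, -0.002]
contact_force: [0.4, 0.4, -0.3]
finger_gap: 0.0769
t 10.45 p [0.5791 0.0016 0.1868] gap 0.0769 F [ 0.4  0.4 -0.3] j [-0.73  0.41  0.89  1.6  -0.33  1.29 -1.49]
toolz [-0.001 -0.001 -1.   ] tooly [-0.127 -0.992  0.001]
```

```bash
cat > dish.py <<'E'
from h import *
import sys
zo=float(sys.argv[1]) if len(sys.argv)>1 else 0.
c=cam('wrist'); o=monitor.get_obs(); im=viewer.snapshot('wrist'); cv2.imwrite(f"pics/d{o['clock']:.2f}.png",im)
g=cv2.cvtColor(im,cv2.COLOR_BGR2GRAY); 
p=proj(c,[.5815,.0018,.066+zo]); print('pred rim',p.round(1),'ball',proj(c,[.5815,.0018,.061+zo]).round(1))
x0,y0=[int(v) for v in p-70]; x0=max(x0,0);y0=max(y0,0); G=cv2.medianBlur(cv2.resize(g[y0:y0+140,x0:x0+140],None,fx=4,fy=4,interpolation=cv2.INTER_CUBIC),5)
depth=np.dot(c[1][:,2],np.array([.5815,.0018,.066+zo])-c[2]); s=c[0][0,0]/depth*4/1000
for nm,r,z in (('rim',(27,31),.066),('inner',(24.5,27),.066),('ball',(7.5,10.5),.061)):
    h=cv2.HoughCircles(G,cv2.HOUGH_GRADIENT,1.5,40,param1=80,param2=25,minRadius=int(r[0]*s),maxRadius=int(r[1]*s))
    if h is not None:
        for q in h[0][:3]:
            u,v=x0+(q[0]-1.5)/4,y0+(q[1]-1.5)/4; print(nm,round(u,1),round(v,1),'r mm',round(q[2]/s,1),onz(c,u,v,z+zo).round(4))
E
python3 dish.py
```

```text
pred rim [270.2 197.8] ball [270.2 196.3]
rim 267.3 195.1 r mm 27.6 [0.5839 0.0037 0.066 ]
rim 271.1 184.9 r mm 28.2 [ 5.912e-01 -1.000e-04  6.600e-02]
rim 260.6 184.6 r mm 27.3 [0.5924 0.0076 0.066 ]
inner 267.3 196.2 r mm 26.8 [0.583  0.0038 0.066 ]
inner 260.2 184.2 r mm 26.8 [0.5928 0.0079 0.066 ]
inner 274.4 181.2 r mm 24.6 [ 0.5937 -0.0029  0.066 ]
ball 266.9 197.3 r mm 8.6 [0.581  0.0044 0.061 ]
```

```bash

python3 -m crank '[0.001,0.001,-0.02,0,0,0,0.8, 0.001,0,-0.02,0,0,0,0.8, 0.001,0,-0.02,0,0,0,0.8, 0,0,-0.02,0,0,0,0.8, 0,0,0,0,0,0,0.8]'
python3 -m crank '[0,0,0,0,0,0,0.8, 0,0,0,0,0,0,0.8]'
python3 st.py; python3 dish.py
```

```text
clock: 10.92
eef_pos: [0.5805, 0.0038, 0.1045]
tcp_rot: [3.135, -0.197, -0.008]
contact_force: [-1.5, 0.5, -0.3]
finger_gap: 0.077
clock: 11.08
eef_pos: [0.5833, 0.0027, 0.1092]
tcp_rot: [-3.135, 0.201, -0.003]
contact_force: [-0.5, -0.5, 0.3]
finger_gap: 0.0769
t 11.08 p [0.5833 0.0027 0.1092] gap 0.0769 F [-0.5 -0.5  0.3] j [-0.69  0.49  0.84  1.68 -0.4   1.15 -1.44]
toolz [ 0.002  0.    -1.   ] tooly [-0.128 -0.992 -0.001]
pred rim [273.3 238.5] ball [273.2 235.4]
rim 269.2 233.4 r mm 27.4 [0.5847 0.0036 0.066 ]
rim 269.2 221.1 r mm 30.8 [0.5916 0.0027 0.066 ]
rim 268.1 243.6 r mm 30.5 [0.5789 0.005  0.066 ]
inner 272.2 237.9 r mm 26.8 [0.5819 0.0023 0.066 ]
inner 269.2 227.8 r mm 24.6 [0.5878 0.0032 0.066 ]
inner 275.6 214.3 r mm 25.9 [ 0.5949 -0.0011  0.066 ]
ball 268.8 236.8 r mm 8.6 [0.581  0.0043 0.061 ]
ball 243.7 216.2 r mm 10.1 [0.5947 0.0165 0.061 ]
ball 292.4 260.4 r mm 10.4 [ 0.5652 -0.0072  0.061 ]
```

```bash

python3 -m crank '[-0.001,0,-0.015,0,0,0,0.8, 0,0,-0.015,0,0,0,0.8, 0,0,-0.012,0,0,0,0.8, 0,0,-0.01,0,0,0,0.8, 0,0,-0.008,0,0,0,0.8]'
python3 -m crank '[0,0,-0.006,0,0,0,0.8, 0,0,-0.004,0,0,0,0.8, 0,0,0,0,0,0,0.8, 0,0,0,0,0,0,0.8]'
python3 st.py
```

```text
clock: 11.55
eef_pos: [0.5817, 0.0026, 0.0474]
tcp_rot: [-3.135, 0.204, -0.001]
contact_force: [-0.8, 0.0, -0.2]
finger_gap: 0.0773
clock: 11.88
eef_pos: [0.5816, 0.0023, 0.0379]
tcp_rot: [3.135, -0.204, 0.0]
contact_force: [0.5, -0.6, 0.8]
finger_gap: 0.077
t 11.88 p [0.5816 0.0023 0.0379] gap 0.077 F [ 0.5 -0.6  0.8] j [-0.65  0.58  0.79  1.75 -0.47  1.02 -1.39]
toolz [ 0. -0. -1.] tooly [-0.13  -0.992  0.   ]
```

```bash

python3 -m crank '[0,0,0,0,0,0,0.65, 0,0,0,0,0,0,0.55, 0,0,0,0,0,0,0.5, 0,0,0,0,0,0,0.46, 0,0,0,0,0,0,0.42]' 40
python3 -m crank '[0,0,0,0,0,0,0.38, 0,0,0,0,0,0,0.3, 0,0,0,0,0,0,0, 0,0,0,0,0,0,-0.5, 0,0,0,0,0,0,-0.5]' 40
python3 st.py; python3 dish.py
```

```text
clock: 12.3
eef_pos: [0.582, 0.0031, 0.0385]
tcp_rot: [-3.134, 0.203, -0.001]
contact_force: [-0.9, 1.6, 5.5]
finger_gap: 0.0615
clock: 12.72
eef_pos: [0.5819, 0.0031, 0.0384]
tcp_rot: [-3.134, 0.203, -0.001]
contact_force: [-1.3, 2.1, 6.7]
finger_gap: 0.0615
t 12.72 p [0.5819 0.0031 0.0384] gap 0.0615 F [-1.3  2.1  6.7] j [-0.65  0.57  0.79  1.75 -0.47  1.02 -1.39]
toolz [ 0.001  0.001 -1.   ] tooly [-0.129 -0.992 -0.001]
pred rim [274.9 302.8] ball [274.8 295.8]
rim 270.6 286.9 r mm 30.4 [0.5878 0.0025 0.066 ]
rim 265.3 305.7 r mm 27.4 [0.5808 0.0053 0.066 ]
rim 275.4 305.3 r mm 27.3 [0.5805 0.0018 0.066 ]
inner 274.7 294.8 r mm 25.4 [0.5846 0.0015 0.066 ]
inner 270.9 275.3 r mm 24.6 [0.5922 0.0018 0.066 ]
inner 270.6 306.4 r mm 26.7 [0.5802 0.0035 0.066 ]
ball 270.6 297.8 r mm 8.6 [0.5809 0.0035 0.061 ]
ball 233.1 270.8 r mm 8.5 [0.5933 0.0155 0.061 ]
ball 311.4 326.7 r mm 10.2 [ 0.5669 -0.0103  0.061 ]
```

```bash

python3 -m crank '[0,0,0.0006,0,0,0,-0.5, 0,0,0,0,0,0.02,-0.5, 0,0,0,0,0,0.04,-0.5, 0,0,0,0,0,0.05,-0.5, 0,0,0,0,0,0.05,-0.5]'
python3 -m crank '[0,0,0,0,0,0.05,-0.5, 0,0,0,0,0,0.05,-0.5, 0,0,0,0,0,0.05,-0.5, 0,0,0,0,0,0.05,-0.5, 0,0,0,0,0,0.05,-0.5]'
python3 st.py; python3 dish.py | grep -E 'pred|ball'
```

```text
clock: 13.18
eef_pos: [0.5816, 0.0019, 0.0385]
tcp_rot: [3.141, 0.052, 0.001]
contact_force: [0.3, -0.1, 1.1]
finger_gap: 0.0615
clock: 13.6
eef_pos: [0.5816, 0.0018, 0.0385]
tcp_rot: [3.11, 0.443, 0.001]
contact_force: [0.2, -0.0, 1.9]
finger_gap: 0.0615
t 13.6 p [0.5816 0.0018 0.0385] gap 0.0615 F [ 0.2 -0.   1.9] j [-0.58  0.54  0.69  1.74 -0.4   1.   -1.03]
toolz [ 0.    -0.001 -1.   ] tooly [ 0.279 -0.96   0.001]
pred rim [273.9 303.2] ball [273.8 296.2]
ball 270.3 297.7 r mm 8.6 [0.5806 0.0029 0.061 ]
ball 305.9 268.1 r mm 8.3 [ 0.5955 -0.0061  0.061 ]
ball 308.9 330.7 r mm 9.8 [ 0.5713 -0.0151  0.061 ]
```

```bash

python3 -m crank '[0,0,0,0,0,0.06,-0.5, 0,0,0,0,0,0.07,-0.5, 0,0,0,0,0,0.07,-0.5, 0,0,0,0,0,0.07,-0.5, 0,0,0,0,0,0.07,-0.5]'
python3 -m crank '[0,0,0,0,0,0.07,-0.5, 0,0,0,0,0,0.07,-0.5, 0,0,0,0,0,0.07,-0.5, 0,0,0,0,0,0.07,-0.5, 0,0,0,0,0,0.07,-0.5]'
python3 -m crank '[0,0,0,0,0,0.07,-0.5, 0,0,0,0,0,0.07,-0.5, 0,0,0,0,0,0.07,-0.5, 0,0,0,0,0,0.07,-0.5, 0,0,0,0,0,0.07,-0.5]'
python3 -m crank '[0,0,0,0,0,0.06,-0.5, 0,0,0,0,0,0.04,-0.5, 0,0,0,0,0,0.015,-0.5, 0,0,0,0,0,0,-0.5]'
python3 st.py; python3 dish.py | grep -E 'pred|ball'
```

```text
clock: 14.07
eef_pos: [0.5816, 0.0019, 0.0385]
tcp_rot: [2.99, 0.962, 0.0]
contact_force: [1.0, -0.4, 1.6]
finger_gap: 0.0613
clock: 14.48
eef_pos: [0.5816, 0.002, 0.0385]
tcp_rot: [2.777, 1.468, 0.0]
contact_force: [1.5, -0.0, 1.4]
finger_gap: 0.0614
clock: 14.9
eef_pos: [0.5816, 0.002, 0.0385]
tcp_rot: [2.479, 1.929, 0.0]
contact_force: [0.5, 0.2, 1.0]
finger_gap: 0.0614
clock: 15.23
eef_pos: [0.5817, 0.002, 0.0384]
tcp_rot: [2.368, 2.064, 0.0]
contact_force: [0.4, -0.4, 1.6]
finger_gap: 0.0614
t 15.23 p [0.5817 0.002  0.0384] gap 0.0614 F [ 0.4 -0.4  1.6] j [-0.4   0.49  0.44  1.73 -0.24  0.97 -0.  ]
toolz [ 0. -0. -1.] tooly [ 0.991 -0.136  0.   ]
pred rim [276.9 309.2] ball [276.6 302. ]
ball 269.9 297.7 r mm 8.8 [0.5793 0.0039 0.061 ]
ball 307.8 332.6 r mm 9.6 [ 0.5915 -0.0126  0.061 ]
ball 314.9 275.2 r mm 9.9 [0.5967 0.0106 0.061 ]
```

```bash

python3 -m crank '[0,0,0.001,0,0,0.004,-0.5, 0,0,0.001,0,0,0,-0.5, 0,0,0.0015,0,0,0,-0.5, 0,0,0.0015,0,0,0,-0.5, 0,0,0.001,0,0,0,-0.5]'
python3 st.py;  python3 dish.py 0.006 | grep -E 'pred|ball'
```

```text
clock: 15.7
eef_pos: [0.5817, 0.0024, 0.0444]
tcp_rot: [2.363, 2.07, 0.0]
contact_force: [4.3, -0.8, -5.7]
finger_gap: 0.0614
t 15.7 p [0.5817 0.0024 0.0444] gap 0.0614 F [ 4.3 -0.8 -5.7] j [-0.4   0.48  0.44  1.73 -0.24  0.98 -0.  ]
toolz [ 0. -0. -1.] tooly [ 0.991 -0.132  0.   ]
pred rim [276.9 310.3] ball [276.7 303.1]
ball 270.3 297.6 r mm 8.7 [0.5795 0.0044 0.067 ]
ball 314.2 273.6 r mm 9.8 [0.5964 0.0118 0.067 ]
ball 312.3 320.8 r mm 9.3 [ 0.5938 -0.0073  0.067 ]
```

```bash

python3 -m crank '[0,0,0,0,0,0,-0.5, 0,0,0.001,0,0,0,-0.5, 0,0,0,0,0,0,-0.5]'
python3 -m crank '[0,0,0.0015,0,0,0,-0.5, 0,0,0,0,0,0,-0.5]'
python3 st.py;  python3 dish.py 0.0085
```

```text
clock: 16.0
eef_pos: [0.5817, 0.0025, 0.0456]
tcp_rot: [2.363, 2.07, 0.001]
contact_force: [4.4, -1.1, -3.6]
finger_gap: 0.0612
clock: 16.17
eef_pos: [0.5816, 0.0024, 0.0471]
tcp_rot: [2.363, 2.07, 0.0]
contact_force: [3.9, -0.3, -2.7]
finger_gap: 0.0615
t 16.17 p [0.5816 0.0024 0.0471] gap 0.0615 F [ 3.9 -0.3 -2.7] j [-0.4   0.48  0.44  1.73 -0.24  0.99 -0.01]
toolz [ 0.  0. -1.] tooly [ 0.991 -0.132  0.   ]
pred rim [277.1 310. ] ball [276.8 302.9]
rim 270.6 285.9 r mm 28.9 [0.5804 0.0115 0.0745]
rim 265.3 294.9 r mm 27.3 [0.5781 0.0083 0.0745]
rim 270.2 308.1 r mm 27.4 [0.5792 0.0029 0.0745]
inner 270.6 275.4 r mm 24.7 [0.581  0.0155 0.0745]
inner 267.6 291.9 r mm 26.6 [0.5791 0.0093 0.0745]
inner 276.9 296.1 r mm 24.7 [0.5822 0.0073 0.0745]
ball 270.6 297.6 r mm 8.7 [0.5795 0.0043 0.0695]
ball 308.1 271.7 r mm 8.3 [0.5943 0.0128 0.0695]
ball 312.2 328.3 r mm 9.6 [ 0.5934 -0.0106  0.0695]
```

```bash

python3 -m crank '[0.0004,0,0.001,0,0,0,-0.5, 0.0004,0,0.001,0,0,0,-0.5, 0,0,0.001,0,0,0,-0.5, 0,0,0.001,0,0,0,-0.5, 0,0,0,0,0,0,-0.5]'
python3 st.py;  python3 dish.py 0.0125 | grep -E 'pred|ball'
```

```text
clock: 16.63
eef_pos: [0.5818, 0.0026, 0.0509]
tcp_rot: [-2.362, -2.07, 0.001]
contact_force: [0.4, 0.5, -2.1]
finger_gap: 0.0611
t 16.63 p [0.5818 0.0026 0.0509] gap 0.0611 F [ 0.4  0.5 -2.1] j [-0.4   0.47  0.44  1.72 -0.23  1.   -0.01]
toolz [-0.001  0.    -1.   ] tooly [ 0.991 -0.131 -0.001]
pred rim [276.6 310.7] ball [276.4 303.5]
ball 270.3 297.2 r mm 8.6 [0.5796 0.0047 0.0735]
ball 306.3 272.4 r mm 8.9 [0.5938 0.0128 0.0735]
ball 311.6 328.7 r mm 9.8 [ 0.5933 -0.0105  0.0735]
```

```bash

python3 -m crank '[0,0,0.002,0,0,0,-0.5, 0,0,0.004,0,0,0,-0.5, 0,0,0.005,0,0,0,-0.5, 0,0,0.006,0,0,0,-0.5, 0,0,0.006,0,0,0,-0.5]'
python3 -m crank '[0,0,0.006,0,0,0,-0.5, 0,0,0.006,0,0,0,-0.5, 0,0,0.006,0,0,0,-0.5, 0,0,0.006,0,0,0,-0.5, 0,0,0.006,0,0,0,-0.5]'
python3 -m crank '[0,0,0.006,0,0,0,-0.5, 0,0,0.006,0,0,0,-0.5, 0,0,0.006,0,0,0,-0.5, 0,0,0.005,0,0,0,-0.5, 0,0,0.004,0,0,0,-0.5]'
python3 -m crank '[0,0,0.003,0,0,0,-0.5, 0,0,0.002,0,0,0,-0.5, 0,0,0.001,0,0,0,-0.5, 0,0,0,0,0,0,-0.5, 0,0,0,0,0,0,-0.5]'
python3 -m crank '[0,0,0,0,0,0,-0.5, 0,0,0,0,0,0,-0.5, 0,0,0,0,0,0,-0.5, 0,0,0,0,0,0,-0.5, 0,0,0,0,0,0,-0.5]'
python3 st.py;  python3 dish.py 0.1 | grep -E 'pred|ball'
python3 -m crank '[0,0,0,0,0,0,-0.5, 0,0,0,0,0,0,-0.5, 0,0,0,0,0,0,-0.5, 0,0,0,0,0,0,-0.5, 0,0,0,0,0,0,-0.5]'
python3 - <<'E'
from h import *
exec(open('st.py').read())
A=viewer.snapshot('wrist'); B=viewer.snapshot('scene')
b=cv2.resize(B[130:270,210:390],(540,420),interpolation=cv2.INTER_CUBIC); a=A[:,140:400]
cv2.imwrite('pics/fin.png',np.hstack([a,b]))
E
python3 dish.py 0.1 | grep -E 'pred|ball'
```

```text
clock: 17.1
eef_pos: [0.5824, 0.0024, 0.0747]
tcp_rot: [2.363, 2.07, 0.0]
contact_force: [-0.3, 0.1, -2.2]
finger_gap: 0.0617
clock: 17.52
eef_pos: [0.5823, 0.0024, 0.1045]
tcp_rot: [-2.363, -2.07, -0.0]
contact_force: [-0.3, 0.4, -2.9]
finger_gap: 0.0614
clock: 17.93
eef_pos: [0.5824, 0.0024, 0.1316]
tcp_rot: [2.363, 2.07, 0.001]
contact_force: [-0.2, 0.1, -2.3]
finger_gap: 0.0613
clock: 18.35
eef_pos: [0.5821, 0.0025, 0.1366]
tcp_rot: [-2.363, -2.07, 0.001]
contact_force: [-0.5, 0.7, -3.1]
finger_gap: 0.0613
clock: 18.77
eef_pos: [0.5823, 0.0024, 0.1368]
tcp_rot: [-2.363, -2.07, 0.0]
contact_force: [-0.1, -1.3, -2.5]
finger_gap: 0.0613
t 18.77 p [0.5823 0.0024 0.1368] gap 0.0613 F [-0.1 -1.3 -2.5] j [-0.43  0.38  0.47  1.64 -0.18  1.17 -0.04]
toolz [-0.  0. -1.] tooly [ 0.991 -0.132 -0.   ]
pred rim [275.4 313. ] ball [275.2 305.6]
ball 270.1 297.9 r mm 8.7 [0.58   0.0051 0.161 ]
ball 307.9 270.2 r mm 8.3 [0.5948 0.0142 0.161 ]
ball 311.3 327.9 r mm 9.8 [ 0.5936 -0.0092  0.161 ]
clock: 19.23
eef_pos: [0.5823, 0.0024, 0.1369]
tcp_rot: [-2.363, -2.07, -0.0]
contact_force: [0.5, 0.2, -3.1]
finger_gap: 0.0614
t 19.23 p [0.5823 0.0024 0.1369] gap 0.0614 F [ 0.5  0.2 -3.1] j [-0.43  0.38  0.47  1.64 -0.18  1.17 -0.04]
toolz [-0.  0. -1.] tooly [ 0.991 -0.132 -0.   ]
pred rim [275.3 312.9] ball [275.1 305.5]
ball 270.4 296.9 r mm 8.5 [0.5803 0.0055 0.161 ]
ball 234.4 333.7 r mm 10.1 [ 0.5649 -0.0079  0.161 ]
ball 308.3 270.7 r mm 8.4 [0.595 0.014 0.161]
```

View pics/fin.png

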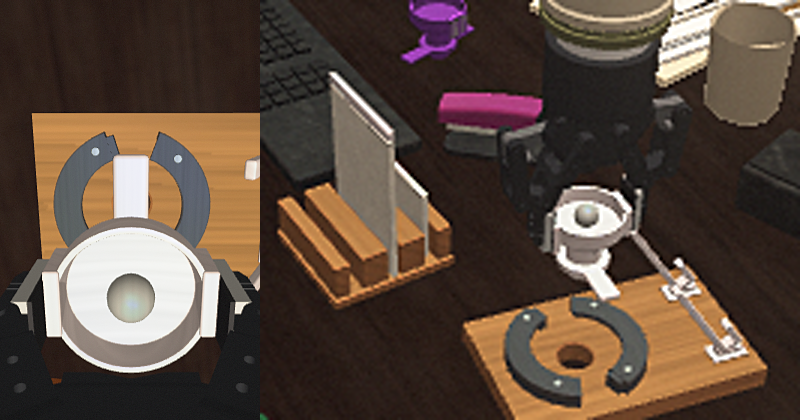

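The dish is up about 98 mm, level and lugs free. The ball sits mid-bowl (wrist crop 131,298), and the board is down in the rack's middle slot. Handing in.

```bash
python3 -c "
from bench import ticket; print(ticket.finish_job())"
```

```text
the job is handed in; nothing more can be done
None
```

The job is done and handed in at about 19 s of the 58 s allowed. The reflector board stands fully down in the rack's middle slot. The dish was unlocked and is held about 98 mm above its seat.

- **Board:** The last scene picture shows it upright. After release its top corners matched the position predicted for full seating.
- **Dish:** It was turned 89.7° counter-clockwise, checked, given a last small turn of about 0.2°, then lifted. The tool axis was vertical to within about 0.001 rad at the end, and the grip gap held steady at 61.4 mm.
- **Ball:** It stayed near (270, 297) in the wrist image throughout the turn and lift. It rests in the middle of the bowl.
- **Disagreements:** The top and wrist cameras differed by about 2 mm on the dish centre, and I used the mean. The spigot rubbed lightly early in the lift, with 4 N sideways. I eased that with a 0.8 mm shift, after which the dish hung free at about its own weight.
- **Forces:** The highest reading was 18.6 N upward on the tool, as the board met the slot floor.
- **Not checked:** I did not re-measure the mug and pencil box at the end. No move went near them.

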